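# Clamp the pot lid with the ratchet knob

## Robot

A 6-joint arm with a two-finger parallel gripper is mounted at the origin on the work surface. World frame = base frame: x ahead of the robot, y to its left, z up, the work surface at z = 0. Lengths are in m, angles in degrees, forces in N, time in s.
With the tool pointing down it reaches from about 0.4 to 0.825 m from the base axis. Payload 7 kg.
Tool frame: the origin (TCP) lies between the finger pads; the fingertips stand 11 mm ahead of it and the grasp point (between the pads) lies 8 mm behind it; z points along the fingers, y is the direction in which the jaws open and shut (so a half turn about z gives the same grasp; the last joint's range is limited). The gripper opens to 88 mm and grips with 3 to 60 N. Pads are 19 mm wide; open, the fingers measure 130 mm over their backs; the gripper's body (78 mm by 193 mm) begins 47 mm behind the grasp point.
Start: joints at [84.803, 20.546, 0.682, 0, -70.136, -16.507], TCP at [0.25, 0.627, 0.238] pointing down, gripper open.
Joint ranges: [-176.03, 176.03], [-82.01, 121.73], [-58.28, 71.71], [-173.87, 95.51], [-174.79, -0.11], [-173.66, 173.66]. Speed limits (degrees/s): [136.94, 136.94, 172.46, 180, 180, 180].

## Interface

Orientations are given as [roll, pitch, yaw] about the fixed x, y, z axes, in that order (R = Rz(yaw) Ry(pitch) Rx(roll)).
In Python, from plant import r gives the robot as it stands.
- The arm moves only by the shell command python3 -m inch 'ROWS' [OPENING] [FORCE]. ROWS is JSON, a list of rows, each an object of numbers: "x", "y", "z": the shift along the tool's x, y, z as a fraction of full scale; "yaw": the turn about the tool's z as a fraction of full scale. In form: [{"x": .., "y": .., "z": .., "yaw": ..}, ...]. A call has 1 to 5 rows; each row shifts and turns the pose as measured when the row begins, along the tool's axes as they then stand; what a row does not reach is not made up. Full scale, the value 1, is 0.025 m for a shift and 4 degrees for a turn. A row lasts 1/12 s, in which the tool goes at most 41.7 mm and 7.16 degrees, less where a joint would pass 70% of its speed; a pose out of reach is approached as far as the arm can. A call with a number of a shift or a turn outside -1 to 1 is refused whole. A call with a gripper value outside its range is refused whole. OPENING is the opening, from -1 (shut) to 1 (fully open), set as the call begins (- or left out, the last holds). The fingers move at their own pace and stop on an object; FORCE is the grip in N (left out, the last holds). Time passes only in rows, so rows that do not move let the fingers close. It gives the time, the measured TCP pose, the force and the opening at its end, in the units of the state.
- r.get_state(): the state, without advancing time (a new reading comes with each control period).
- r.capture(name): name is "side" or "top"; returns (picture, depth): 400x640x3 uint8, red, green, blue; 400x640 float32, m along the optical axis (not along the pixel's ray), 0 where there is no reading.
- r.camera_info(name): a dict with "mtx" (3x3 intrinsics, pixels), "pose" (4x4, takes a point from camera to world coordinates). Camera axes: x right, y down, z forward; pixel columns grow to the right and rows downward; lengths in m; the calibration is good to about 2 mm. A picture is of the moment at which its call begins. camera_info takes no time and is no camera call.
- r.close_job(): hands the job in, once; it reports no verdict.
The state is a dict: "time_s": time; "joints": joint angles; "qd": joint speeds; "joint_torque": joint torques, N m; "tcp_pos": TCP position; "eef_rot": TCP orientation; "contact_force": force on the tool from outside, world axes, zero at the start; "moment": the same for the moment, N m; "gripper_width": finger opening in m.
Only numpy, scipy, OpenCV 4.12 (cv2) and the standard library are available. Lean on these libraries where they do the work, as an engineer would, in place of code of your own. Each camera call takes 0.05 s, during which the arm holds its last target. There are 200 camera calls.

## Task

Secure the enamel pot for wheeling the trolley away: swing the red clamp arm fully over the lid to its stop, then turn the black ratchet knob clockwise until it slips and clicks, and stop right there at the first click; do not ratchet on. Let go, leaving pot and lid in place and the cup, scoop and spoons undisturbed.

Things in the scene. Friction and masses are not known exactly. Their poses are not given: they have to be found in the camera images.
- clamp: Fixed pot clamp. Origin: underside of its wooden base plate (200 x 320 x 8 mm, y from -110 to +210 mm), directly below the knob's axis when the arm is at its stop; z up. A steel column (12 mm radius, 19 mm at its top) stands at x 0, y +140 mm.
- swing (a joint): Angle of the red arm, rad, growing clockwise seen from above: 0 wide open, 1.3 hard stop with the arm along the clamp's -y, over the pot. Stiff hinge (0.3 N m, 2 N at the knob), stays where left. It may be swung by the knob, the gripper yawing with the arm so that the knob does not turn on it. Turning the knob clockwise presses the arm on its stop.
- hinge (a point): Point on the vertical axis of the arm's hinge, on the column, at the arm's underside, 150 mm above the trolley top. The arm is a red bar, 30 mm wide and 16 mm thick, that carries the knob 140 mm from this axis.
- knob_grip (a point): On the vertical axis of the black square knob, 2 mm above its middle; z up, x through the side with the yellow mark. Knob 34 x 34 mm, 34 mm high (180 to 214 mm above the trolley top), free on four sides. It turns about z at constant height. Clockwise from above drives a rubber foot down onto the lid, 5 mm per rad; turning takes 0.36 N m, so grip firmly.
- knob_mark (a point): Turns with the knob: level with its underside, 30 mm from the axis on the yellow-mark side; before any slip, on the collar's x axis. Each 0.52 rad of slip is one click: torque peaks near 0.67 N m, then sinks to about 0.33. The first click counts once the knob has slipped 0.2 rad; a second click (0.8 rad) is overdone.
- collar: Aluminium disc under the knob, 64 mm diameter, 6 mm thick, 6 mm below the knob, black line along its x; origin on the knob's axis at its underside. Turns with the knob; once the foot is hard on the lid (torque rising over some 0.3 rad from 0.36 to 0.67 N m) it stands still and the knob slips on it. Foot's first gap to the lid: 2.5 to 8 mm, not measured. The screw holds when let go.
- pot: Blue enamel pot, 150 mm diameter, 85 mm high, two black side handles, on the clamp's base plate; origin at the centre of its underside. Loose.
- lid: Blue enamel lid, 154 mm diameter, on the pot, with a flat-topped black knob 42 mm across in its middle, top 36 mm above the lid's origin; origin at the centre of its underside, 77 mm above the pot's origin. Loose.
- cup: White ceramic cup, 80 mm diameter, 85 mm high; origin at the centre of its underside. Leave alone.
- spoon0: Pale wooden spoon, 268 mm long along x, lying on the trolley; origin on the underside. Leave alone.
- spoon1: Darker wooden spoon, 268 mm long along x, lying on the trolley; origin on the underside. Leave alone.
- scoop: Yellow plastic scoop, about 190 mm long along x, 70 mm wide, 38 mm high; origin on the underside. Leave alone.
There are look-alikes about, which are no part of the job. There is more than one size of the pot; the job needs the middle-sized. Of the things like the lid, leave any that is green; of the rest the smaller one is meant.

How it is judged (in metres and radians):
On the way, in this order (a step that is already met when the one before it is completed fails the run):
1. the arm is swung over the lid to its stop (within 0.06 rad) (value of joint swing above 1.24 rad), for 0.2 s.
2. the knob, turned clockwise, has slipped and clicked (slip over 0.2 rad) with the foot pressing on the lid (y of knob_mark in the frame of collar below -0.006 m and contact force between clamp and lid above 15 N), for 0.1 s.
At the end, for the whole second after the job is handed in: Arm within 0.06 rad of its stop; knob slipped clockwise on the collar by more than 0.2 rad (one click) and less than 0.8 rad (second click); foot pressing the lid with over 15 N; lid level on the pot (8 mm sideways, 3 mm in height, 0.05 rad); pot at rest (all of step 2 and value of joint swing above 1.24 rad and x of knob_mark in the frame of collar above 0.0209 m and horizontal distance between lid and pot below 0.008 m and angle between lid's own z axis and vertical below 0.05 rad and z of lid in the frame of pot below 0.08 m and linear speed of pot below 0.02 m/s); the robot touches nothing.
It fails at once if the knob is ratcheted on to a second click (slip over 0.8 rad), or slipped that far backwards (x of knob_mark in the frame of collar below 0.0209 m).
It fails at once if the pot is shoved more than 20 mm or the lid tipped more than 0.15 rad (distance of pot from where it was at the start of the episode above 0.02 m or angle between lid's own z axis and vertical above 0.15 rad).
It fails at once if the cup, the scoop or a spoon is moved more than 20 mm (distance of any of cup, spoon0, spoon1, scoop from where it was at the start of the episode above 0.02 m).
It also fails if it takes over 72 s, if anything falls off the work surface, if the arm or the gripper's body presses on something with over 40 N, if the wrist force passes 120 N, or if a joint passes its speed limit or range.

## Working session

There is one attempt and no reset: what is moved stays moved. The work goes in short steps, Python scripts to look and compute and a shell command to move; the robot and the scene stay as the last step left them, time stands still between calls to the robot, and variables do not carry over. Pictures are saved under pics/ and viewed, about 8 in all and at most 12, crops included, and the job is handed in when it is done.

```bash
ls; mkdir -p pics; python3 - <<'E'
from plant import r
import cv2,numpy as np
for n in("side","top"):
    p,d=r.capture(n); cv2.imwrite(f"pics/{n}0.png",p[:,:,::-1]); np.save(f"{n}0.npy",d); i=r.camera_info(n); print(n,np.round(i["mtx"],1).tolist(),np.round(i["pose"],3).tolist())
print(r.get_state())
E
```

```text
pics
side [[485.3, 0.0, 321.9], [0.0, 485.3, 198.9], [0.0, 0.0, 1.0]] [[0.872, -0.26, 0.415, -0.121], [-0.489, -0.434, 0.757, -1.044], [-0.017, -0.863, -0.506, 0.801], [0.0, 0.0, 0.0, 1.0]]
top [[394.2, 0.0, 328.4], [0.0, 394.2, 196.2], [0.0, 0.0, 1.0]] [[-0.0, -0.995, 0.104, 0.292], [-1.0, -0.001, -0.013, -0.027], [0.013, -0.104, -0.994, 1.393], [0.0, 0.0, 0.0, 1.0]]
{'time_s': 0.1, 'joints': array([ 8.48029171e+01,  2.05896772e+01,  6.38446556e-01, -1.65480232e-02,
       -7.01354858e+01, -1.65060878e+01]), 'qd': array([ 0.03779057, -0.01529377,  0.06853886,  0.02994193,  0.00945513,
       -0.07841885]), 'joint_torque': array([-1.31422610e-03, -5.84162700e+01,  2.93751615e+01,  7.01537937e+00,
        1.01529653e-02, -5.36487744e-05]), 'tcp_pos': array([0.24949771, 0.62674494, 0.23668924]), 'eef_rot': array([ 1.79912437e+02, -9.72400722e-03, -2.17087980e+01]), 'contact_force': array([-0.06771722,  0.23636689,  0.2607853 ]), 'moment': array([-0.01410886, -0.04119252,  0.05709797]), 'gripper_width': 0.08761560329677881}
```

View pics/top0.png

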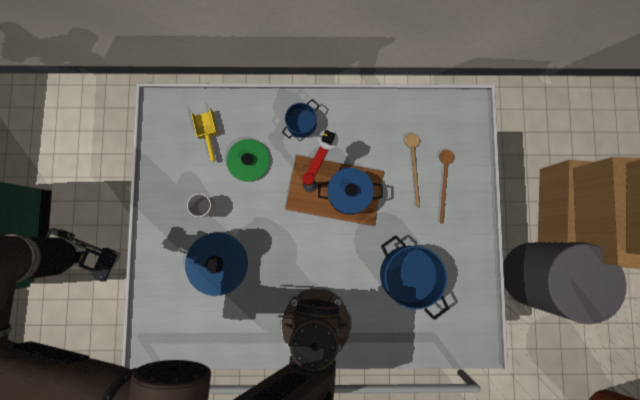

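View pics/side0.png

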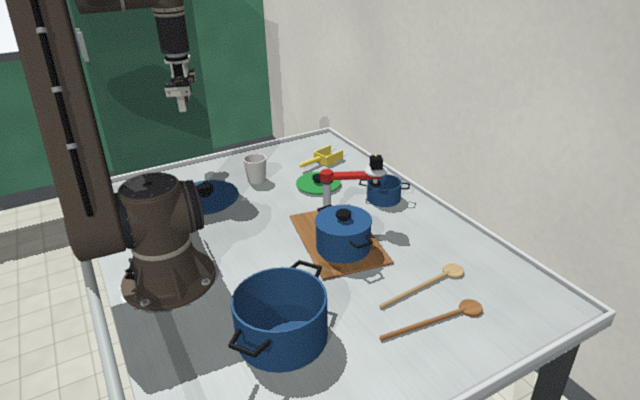

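Candidates are:
- **Pots:** small (301,120), middle on the plate (350,190) and large (412,277).
- **Lids:** green (248,160), large blue (216,264) and small blue on the pot (350,190).
- **Clamp:** there is only one, with its red arm from (309,186) to the knob at (328,138).

I choose the middle pot, the small blue lid and this clamp. Next I'll measure and check a close crop.

```bash
cat > h.py <<'E'
from plant import r
import cv2,numpy as np
def cloud(n,d):
    i=r.camera_info(n);K=i["mtx"];T=np.array(i["pose"]);v,u=np.mgrid[0:400,0:640]
    c=np.stack([(u-K[0][2])/K[0][0]*d,(v-K[1][2])/K[1][1]*d,d],-1)
    return c@T[:3,:3].T+T[:3,3]
def project(n,P):
    i=r.camera_info(n);T=np.linalg.inv(np.array(i["pose"]));c=np.asarray(P)@T[:3,:3].T+T[:3,3];q=c@np.array(i["mtx"]).T
    return q[...,:2]/q[...,2:]
E
python3 - <<'E'
from h import *
for n in("top","side"):
    p=cv2.imread(f"pics/{n}0.png");d=np.load(f"{n}0.npy");X=cloud(n,d);hs=cv2.cvtColor(p,cv2.COLOR_BGR2HSV);h,s,v=cv2.split(hs)
    ok=(d>0)&(X[...,0]>.3)&(X[...,0]<.75)&(X[...,1]>-.35)&(X[...,1]<.2)
    def st(name,m):
        P=X[m&ok]
        if len(P):print(n,name,len(P),np.round(np.median(P,0),4),np.round(P.min(0),3),np.round(P.max(0),3),cv2.minAreaRect((P[:,:2]*1000).astype(np.float32)))
    z=X[...,2]
    st("red",((h<6)|(h>174))&(s>150)&(z>.12)&(z<.18))
    st("knobtop",(z>.205)&(z<.225)); st("knob",(z>.183)&(z<.225))
    st("lidknob",(v<60)&(z>.1)&(z<.13)); st("lid",(h>95)&(h<125)&(s>100)&(z>.085)&(z<.14)&(X[...,1]<0.02))
    st("plate",(h>5)&(h<25)&(s>80)&(z<.02)&(z>.003)&(X[...,1]>-.18)&(X[...,1]<.15))
    st("col",(s<80)&(z>.12)&(z<.18))
p=cv2.imread("pics/top0.png")[110:230,270:400];q=cv2.imread("pics/side0.png")[140:260,290:420]
cv2.imwrite("pics/c0.png",cv2.resize(np.hstack([p,q]),None,fx=3,fy=3,interpolation=cv2.INTER_CUBIC))
E
```

```text
top red 370 [0.5133 0.0029 0.167 ] [ 0.457 -0.038  0.159] [0.577 0.04  0.18 ] ((515.8226928710938, 0.8625869750976562), (36.413291931152344, 127.0054931640625), 61.88862609863281)
top knobtop 124 [ 0.5999 -0.0407  0.2135] [ 0.58  -0.059  0.206] [ 0.62  -0.022  0.221] ((600.2000122070312, -40.93754959106445), (33.64558410644531, 34.5161247253418), 67.08012390136719)
top knob 145 [ 0.5973 -0.0407  0.2128] [ 0.579 -0.06   0.185] [ 0.62  -0.022  0.221] ((600.0478515625, -40.945655822753906), (33.776084899902344, 34.492042541503906), 66.30711364746094)
top lidknob 133 [ 0.4484 -0.1168  0.1209] [ 0.382 -0.154  0.1  ] [ 0.466 -0.097  0.128] ((430.3063659667969, -137.10574340820312), (92.09403228759766, 45.149322509765625), 45.22979736328125)
top lid 1524 [ 0.4449 -0.1147  0.0991] [ 0.372 -0.192  0.092] [ 0.522 -0.042  0.126] ((448.204833984375, -115.91683959960938), (147.96376037597656, 151.6697540283203), 44.989845275878906)
top plate 2156 [ 0.4445 -0.0007  0.0082] [ 0.339 -0.18   0.003] [0.585 0.105 0.019] ((462.4449768066406, -53.21092224121094), (293.4378356933594, 197.7012176513672), 7
[... 807 characters left out ...]
 -0.138  0.1  ] [ 0.614 -0.037  0.13 ] ((519.7681884765625, -83.28627014160156), (195.6307830810547, 32.68965530395508), 27.870023727416992)
side lid 1455 [ 0.4368 -0.1347  0.1005] [ 0.373 -0.222  0.085] [ 0.619 -0.026  0.137] ((480.0617980957031, -86.61651611328125), (266.214111328125, 147.7670440673828), 46.81233215332031)
side plate 1023 [ 0.3944 -0.0336  0.0097] [ 0.345 -0.18   0.005] [0.549 0.101 0.016] ((462.33209228515625, -54.60626220703125), (286.26275634765625, 197.65286254882812), 79.43451690673828)
side col 423 [ 0.5748 -0.0483  0.1486] [ 0.429 -0.137  0.12 ] [0.633 0.038 0.179] ((534.5238647460938, -63.71025085449219), (178.82296752929688, 185.15872192382812), 78.20948791503906)
```

View pics/c0.png

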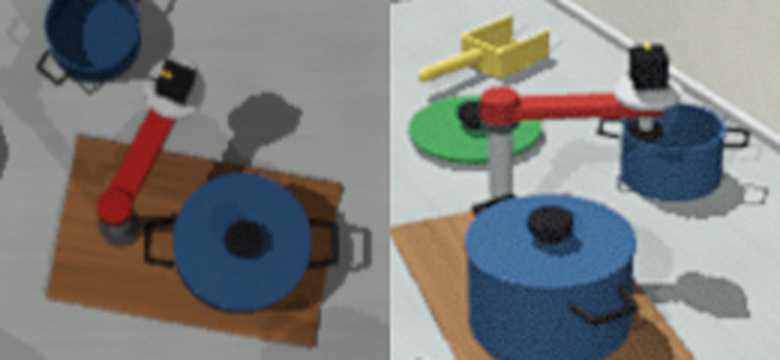

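The crop confirms it: the red arm is open, and the knob has its yellow mark on the +y side (crop about (165,73)). The middle pot has its blue lid under the arm's stop position. The hinge is at about (0.475, 0.020), the knob at (0.600, -0.041), and the arm angle is about -26° with its stop at about -100.5°. I'm approaching now.

```bash
python3 -m inch '[{"z":-0.3,"x":0.5,"y":0.43},{"z":-0.3,"x":1,"y":0.86},{"z":-0.3,"x":1,"y":0.86},{"x":1,"y":0.86},{"x":1,"y":0.86}]' 1 60
python3 -m inch '[{"x":1,"y":0.86},{"x":1,"y":0.86},{"x":1,"y":0.86},{"x":1,"y":0.86},{"x":1,"y":0.86}]'
python3 -m inch '[{"x":1,"y":0.86},{"x":1,"y":0.86},{"x":1,"y":0.86},{"x":1,"y":0.86},{"x":1,"y":0.86}]'
```

```text
validation failed for argument at $[0]...
validation failed for argument at $[0]...
validation failed for argument at $[0]...
```

```bash
python3 -m inch '[{"x":0.5,"y":0.43,"z":-0.3,"yaw":0},{"x":1,"y":0.86,"z":-0.3,"yaw":0},{"x":1,"y":0.86,"z":-0.3,"yaw":0},{"x":1,"y":0.86,"z":0,"yaw":0},{"x":1,"y":0.86,"z":0,"yaw":0}]' 1 60
python3 -m inch '[{"x":1,"y":0.86,"z":0,"yaw":0},{"x":1,"y":0.86,"z":0,"yaw":0},{"x":1,"y":0.86,"z":0,"yaw":0},{"x":1,"y":0.86,"z":0,"yaw":0},{"x":1,"y":0.86,"z":0,"yaw":0}]'
```

```text
time_s: 0.52
tcp_pos: [0.3176, 0.493, 0.2561]
eef_rot: [179.5, -0.1, -21.4]
contact_force: [0.3, 0.4, -0.5]
gripper_width: 0.0877
time_s: 0.93
tcp_pos: [0.3969, 0.3369, 0.2578]
eef_rot: [179.5, -0.1, -21.3]
contact_force: [0.4, 0.5, 0.2]
gripper_width: 0.0877
```

```bash
python3 -m inch '[{"x":1,"y":0.86,"z":0,"yaw":0},{"x":1,"y":0.86,"z":0,"yaw":0},{"x":1,"y":0.86,"z":0,"yaw":0},{"x":1,"y":0.86,"z":0,"yaw":0},{"x":1,"y":0.86,"z":0,"yaw":0}]'
python3 -m inch '[{"x":1,"y":0.86,"z":0,"yaw":0},{"x":1,"y":0.86,"z":0,"yaw":0},{"x":1,"y":0.86,"z":0,"yaw":0},{"x":0.5,"y":0.4,"z":0,"yaw":0.3},{"x":0,"y":0,"z":0,"yaw":0}]'
```

```text
time_s: 1.35
tcp_pos: [0.4753, 0.1805, 0.2601]
eef_rot: [179.6, -0.1, -21.2]
contact_force: [1.0, 0.8, -0.1]
gripper_width: 0.0876
time_s: 1.77
tcp_pos: [0.5312, 0.0666, 0.2613]
eef_rot: [179.5, -0.1, -22.8]
contact_force: [0.1, 0.3, -0.0]
gripper_width: 0.0872
```

```bash
python3 -m inch '[{"x":0.85,"y":0.59,"z":0,"yaw":0},{"x":0.85,"y":0.59,"z":0,"yaw":0},{"x":0.85,"y":0.59,"z":0,"yaw":0},{"x":0.85,"y":0.59,"z":0,"yaw":0},{"x":0.5,"y":0.35,"z":0,"yaw":0}]'
python3 -m inch '[{"x":0,"y":0,"z":0,"yaw":0}]'
```

```text
time_s: 2.18
tcp_pos: [0.5939, -0.0376, 0.2625]
eef_rot: [179.6, -0.0, -22.7]
contact_force: [-0.1, 0.0, -0.9]
gripper_width: 0.0877
time_s: 2.27
tcp_pos: [0.5945, -0.0395, 0.262]
eef_rot: [179.6, 0.0, -22.8]
contact_force: [0.1, 0.1, -1.0]
gripper_width: 0.0878
```

```bash
python3 -m inch '[{"x":0.25,"y":0,"z":0.6,"yaw":0},{"x":0,"y":0,"z":0.8,"yaw":0},{"x":0,"y":0,"z":0.8,"yaw":0},{"x":0,"y":0,"z":0.4,"yaw":0},{"x":0,"y":0,"z":0,"yaw":0}]'
python3 - <<'E'
from h import *
print(r.get_state()["tcp_pos"])
p,d=r.capture("side");q,_=r.capture("top")
cv2.imwrite("pics/c1.png",cv2.resize(np.hstack([p[90:210,300:430],q[70:190,260:390]])[:,:,::-1],None,fx=3,fy=3,interpolation=cv2.INTER_CUBIC))
E
```

```text
time_s: 2.68
tcp_pos: [0.5988, -0.0421, 0.1959]
eef_rot: [179.6, -0.0, -22.8]
contact_force: [-0.1, -0.4, 0.3]
gripper_width: 0.0875
[ 0.59876794 -0.04209558  0.19586164]
```

View pics/c1.png

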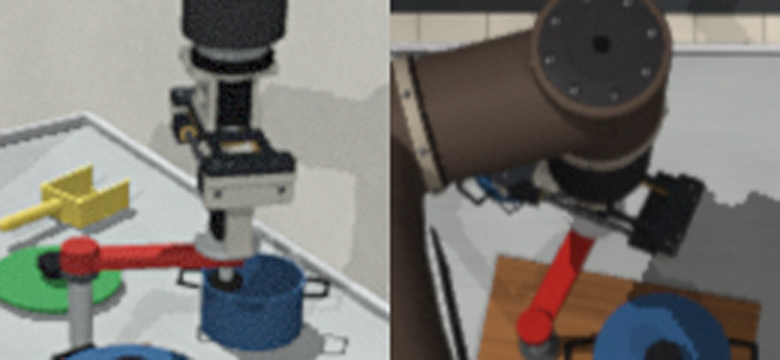

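The fingers straddle the knob (left crop about (225,235)), with nothing touching. Lowering 3 mm and gripping.

```bash
python3 -m inch '[{"x":0,"y":0,"z":0.12,"yaw":0},{"x":0,"y":0,"z":0,"yaw":0},{"x":0,"y":0,"z":0,"yaw":0}]' 
python3 -m inch '[{"x":0,"y":0,"z":0,"yaw":0},{"x":0,"y":0,"z":0,"yaw":0},{"x":0,"y":0,"z":0,"yaw":0},{"x":0,"y":0,"z":0,"yaw":0},{"x":0,"y":0,"z":0,"yaw":0}]' -1 60
python3 -m inch '[{"x":0,"y":0,"z":0,"yaw":0},{"x":0,"y":0,"z":0,"yaw":0},{"x":0,"y":0,"z":0,"yaw":0}]'
python3 -c "
from plant import r
s=r.get_state();print(s['moment'],s['joints'])"
```

```text
time_s: 3.03
tcp_pos: [0.6013, -0.0412, 0.1983]
eef_rot: [179.8, -0.4, -22.7]
contact_force: [0.7, -0.5, -0.4]
gripper_width: 0.0875
time_s: 3.45
tcp_pos: [0.6023, -0.0409, 0.2007]
eef_rot: [179.9, -0.6, -22.7]
contact_force: [-0.1, 0.2, 0.1]
gripper_width: 0.0599
time_s: 3.7
tcp_pos: [0.6023, -0.041, 0.2007]
eef_rot: [179.9, -0.6, -22.7]
contact_force: [0.4, -0.6, 0.1]
gripper_width: 0.0398
[ 0.0309571   0.02176442 -0.00826968] [ 14.89638907  15.07527612 -12.33323702   0.46961879 -62.16544192
  52.17930819]
```

```bash
python3 -m inch '[{"x":0,"y":0,"z":0.1,"yaw":0},{"x":0,"y":0,"z":0.2,"yaw":0},{"x":0,"y":0,"z":0.2,"yaw":0}]' 0.1
python3 -m inch '[{"x":0,"y":0,"z":0.02,"yaw":0},{"x":0,"y":0,"z":0.02,"yaw":0},{"x":0,"y":0,"z":0,"yaw":0}]'
```

```text
time_s: 3.95
tcp_pos: [0.603, -0.041, 0.1883]
eef_rot: [180.0, -0.7, -22.7]
contact_force: [0.1, 0.3, 0.8]
gripper_width: 0.0476
time_s: 4.2
tcp_pos: [0.6023, -0.0411, 0.1853]
eef_rot: [179.9, -0.6, -22.7]
contact_force: [-0.6, 0.2, 3.4]
gripper_width: 0.0484
```

```bash
python3 -m inch '[{"x":-0.05,"y":0,"z":-0.2,"yaw":0},{"x":0,"y":0,"z":-0.05,"yaw":0}]'
python3 -m inch '[{"x":0,"y":0,"z":0,"yaw":0}]' -1 60;python3 -m inch '[{"x":0,"y":0,"z":0,"yaw":0},{"x":0,"y":0,"z":0,"yaw":0},{"x":0,"y":0,"z":0,"yaw":0}]'
```

```text
time_s: 4.37
tcp_pos: [0.6008, -0.0407, 0.1916]
eef_rot: [179.9, -0.5, -22.7]
contact_force: [1.1, -0.7, 0.9]
gripper_width: 0.048
time_s: 4.45
tcp_pos: [0.6009, -0.0406, 0.1921]
eef_rot: [179.9, -0.5, -22.7]
contact_force: [1.2, -1.1, -0.9]
gripper_width: 0.0453
time_s: 4.7
tcp_pos: [0.6012, -0.0403, 0.1926]
eef_rot: [180.0, -0.6, -22.7]
contact_force: [0.6, -0.3, -0.2]
gripper_width: 0.0337
```

```bash
cat > c.py <<'E'
from plant import r
import numpy as np
s=r.get_state();p=s['tcp_pos'];d=p[:2]-[.475,.020];y=s['eef_rot'][2]
print("R",np.hypot(*d).round(4),"arm",np.degrees(np.arctan2(d[1],d[0])).round(2),"yaw",round(y,2),"z",p[2].round(4),"F",s['contact_force'].round(1),"M",s['moment'].round(2),"w",round(s['gripper_width'],4),"j6",s['joints'][5].round(1))
E
python3 c.py; python3 -m inch '[{"x":-0.02,"y":0.2,"z":0,"yaw":0.5},{"x":-0.04,"y":0.39,"z":0,"yaw":1},{"x":-0.04,"y":0.39,"z":0,"yaw":1},{"x":-0.04,"y":0.39,"z":0,"yaw":1}]'; python3 c.py
```

```text
R 0.1398 arm -25.55 yaw -22.73 z 0.1926 F [ 0.6 -0.3 -0.2] M [-0.21 -0.08 -0.28] w 0.0337 j6 52.1
time_s: 5.03
tcp_pos: [0.5823, -0.068, 0.1925]
eef_rot: [-179.9, -0.6, -36.9]
contact_force: [-2.3, 0.9, 1.2]
gripper_width: 0.0338
R 0.1388 arm -39.33 yaw -36.89 z 0.1925 F [-2.3  0.9  1.2] M [0.62 0.51 0.25] w 0.0338 j6 40.2
```

Tracking the arc well (arm 13.8°, yaw 14.2°), so I continue.

```bash
python3 -m inch '[{"x":-0.03,"y":0.39,"z":0,"yaw":0.95},{"x":-0.03,"y":0.39,"z":0,"yaw":0.95},{"x":-0.03,"y":0.39,"z":0,"yaw":0.95},{"x":-0.03,"y":0.39,"z":0,"yaw":0.95}]'; python3 c.py
python3 -m inch '[{"x":-0.03,"y":0.39,"z":0,"yaw":0.97},{"x":-0.03,"y":0.39,"z":0,"yaw":0.97},{"x":-0.03,"y":0.39,"z":0,"yaw":0.97},{"x":-0.03,"y":0.39,"z":0,"yaw":0.97}]'; python3 c.py
```

```text
time_s: 5.37
tcp_pos: [0.5529, -0.0932, 0.1925]
eef_rot: [-179.6, -0.4, -52.8]
contact_force: [-0.5, 5.0, 1.3]
gripper_width: 0.0335
R 0.1374 arm -55.45 yaw -52.85 z 0.1925 F [-0.5  5.   1.3] M [1.69 0.17 0.01] w 0.0335 j6 26.5
time_s: 5.7
tcp_pos: [0.5176, -0.1094, 0.1925]
eef_rot: [-179.3, -0.1, -69.1]
contact_force: [1.1, 5.1, 1.1]
gripper_width: 0.0337
R 0.1362 arm -71.79 yaw -69.08 z 0.1925 F [1.1 5.1 1.1] M [1.6  0.17 0.13] w 0.0337 j6 11.6
```

```bash
python3 -m inch '[{"x":-0.06,"y":0.39,"z":0,"yaw":0.97},{"x":-0.06,"y":0.39,"z":0,"yaw":0.97},{"x":-0.06,"y":0.39,"z":0,"yaw":0.97},{"x":-0.06,"y":0.39,"z":0,"yaw":0.97}]'; python3 c.py
python3 -m inch '[{"x":-0.04,"y":0.3,"z":0,"yaw":0.75},{"x":-0.04,"y":0.2,"z":0,"yaw":0.5}]'; python3 c.py
```

```text
time_s: 6.03
tcp_pos: [0.4786, -0.1148, 0.1925]
eef_rot: [-179.1, -0.1, -85.3]
contact_force: [2.5, -0.6, -0.9]
gripper_width: 0.0336
R 0.1348 arm -88.46 yaw -85.34 z 0.1925 F [ 2.5 -0.6 -0.9] M [-0.11 -0.63 -0.09] w 0.0336 j6 -5.0
time_s: 6.2
tcp_pos: [0.4655, -0.1141, 0.1926]
eef_rot: [-179.0, -0.0, -90.7]
contact_force: [2.8, -3.2, -3.3]
gripper_width: 0.0337
R 0.1344 arm -94.05 yaw -90.74 z 0.1926 F [ 2.8 -3.2 -3.3] M [-1.38 -0.66 -0.19] w 0.0337 j6 -10.9
```

```bash
python3 -m inch '[{"x":0.0,"y":0.2,"z":0,"yaw":0.5},{"x":0.0,"y":0.2,"z":0,"yaw":0.5},{"x":0,"y":0.1,"z":0,"yaw":0.25}]'; python3 c.py
python3 -m inch '[{"x":0.0,"y":0.1,"z":0,"yaw":0.1},{"x":0,"y":0.1,"z":0,"yaw":0.1}]'; python3 c.py
```

```text
time_s: 6.45
tcp_pos: [0.4531, -0.1125, 0.1926]
eef_rot: [-178.8, 0.2, -96.0]
contact_force: [2.3, 1.7, -2.1]
gripper_width: 0.0334
R 0.1343 arm -99.4 yaw -96.05 z 0.1926 F [ 2.3  1.7 -2.1] M [ 0.37 -0.14  0.1 ] w 0.0334 j6 -16.6
time_s: 6.62
tcp_pos: [0.4526, -0.1122, 0.1929]
eef_rot: [-178.3, 0.2, -96.7]
contact_force: [16.3, -6.9, -18.2]
gripper_width: 0.0337
R 0.1341 arm -99.64 yaw -96.73 z 0.1929 F [ 16.3  -6.9 -18.2] M [-2.99 -5.15  0.25] w 0.0337 j6 -17.6
```

Tangential force jumped to 16 N, so the arm is on its stop. I'll relax a little and check by picture.

```bash
python3 -m inch '[{"x":0.05,"y":-0.08,"z":-0.05,"yaw":0},{"x":0,"y":0,"z":0,"yaw":0}]'; python3 c.py
python3 - <<'E'
from h import *
p,d=r.capture("side");q,_=r.capture("top")
cv2.imwrite("pics/c2.png",cv2.resize(np.hstack([p[100:270,260:420],q[110:280,270:430]])[:,:,::-1],None,fx=2.4,fy=2.4,interpolation=cv2.INTER_CUBIC))
E
```

```text
time_s: 6.78
tcp_pos: [0.4534, -0.1126, 0.1924]
eef_rot: [-178.5, 0.3, -96.7]
contact_force: [0.6, 2.4, 6.5]
gripper_width: 0.0339
R 0.1343 arm -99.27 yaw -96.67 z 0.1924 F [0.6 2.4 6.5] M [0.43 0.32 0.16] w 0.0339 j6 -17.2
```

View pics/c2.png

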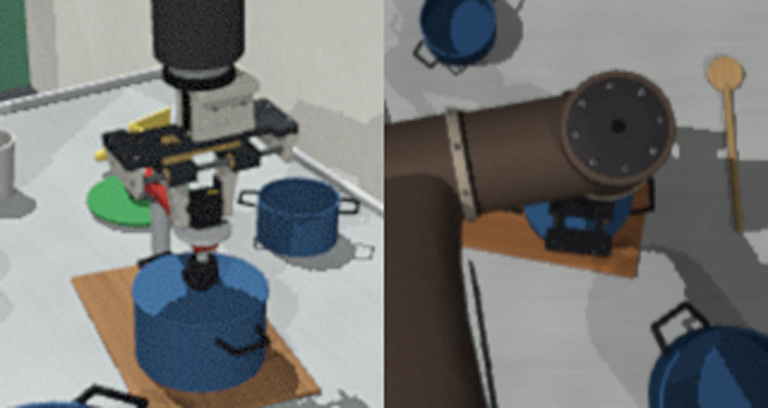

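The arm is over the pot at its stop, with the foot right above the lid knob (left crop about (203,265)). Yaw went from -22.7° to -96.7°. Now I turn clockwise, reading the torque after every row or two.

```bash
cat > t.py <<'E'
from plant import r
s=r.get_state();p=s['tcp_pos']
print("yaw %.2f"%s['eef_rot'][2],"rp",s['eef_rot'][:2].round(1),"p",(p*1e3).round(1),"F",s['contact_force'].round(1),"M",s['moment'].round(2),"t6 %.3f"%s['joint_torque'][5],"w %.4f"%s['gripper_width'])
E
python3 t.py
python3 -m inch '[{"x":0,"y":0,"z":0,"yaw":0.5},{"x":0,"y":0,"z":0,"yaw":0.75}]' >/dev/null; python3 t.py
python3 -m inch '[{"x":0,"y":0,"z":0,"yaw":0.75}]' >/dev/null; python3 t.py
python3 -m inch '[{"x":0,"y":0,"z":0,"yaw":0.75}]' >/dev/null; python3 t.py
python3 -m inch '[{"x":0,"y":0,"z":0,"yaw":0.75}]' >/dev/null; python3 t.py
```

```text
yaw -96.69 rp [-178.5    0.3] p [ 453.3 -112.6  192.5] F [ 1.8  3.5 -0.7] M [1.18 0.08 0.22] t6 -0.147 w 0.0337
yaw -101.63 rp [-178.5    0.4] p [ 453.  -112.5  192.5] F [2.5 2.4 0.2] M [0.68 0.06 0.34] t6 1.066 w 0.0337
yaw -104.71 rp [-178.6    0.5] p [ 453.1 -112.5  192.6] F [ 3.4  1.9 -1.6] M [ 0.46 -0.29  0.4 ] t6 0.781 w 0.0337
yaw -107.80 rp [-178.6    0.5] p [ 453.2 -112.5  192.6] F [ 1.9  2.2 -1.9] M [ 0.57 -0.09  0.44] t6 0.734 w 0.0336
yaw -110.90 rp [-178.6    0.6] p [ 453.4 -112.5  192.6] F [ 2.7  1.8 -2.3] M [ 0.56 -0.09  0.38] t6 0.715 w 0.0340
```

```bash
python3 -m inch '[{"x":0,"y":0,"z":0,"yaw":0.75},{"x":0,"y":0,"z":0,"yaw":0.75}]' >/dev/null; python3 t.py
python3 -m inch '[{"x":0,"y":0,"z":0,"yaw":0.75},{"x":0,"y":0,"z":0,"yaw":0.75}]' >/dev/null; python3 t.py
python3 -m inch '[{"x":0,"y":0,"z":0,"yaw":0.75}]' >/dev/null; python3 t.py
python3 -m inch '[{"x":0,"y":0,"z":0,"yaw":0.75}]' >/dev/null; python3 t.py
python3 -m inch '[{"x":0,"y":0,"z":0,"yaw":0.75}]' >/dev/null; python3 t.py
```

```text
yaw -117.11 rp [-178.7    0.7] p [ 453.6 -112.6  192.6] F [ 2.2  1.8 -1.7] M [ 0.67 -0.03  0.37] t6 0.710 w 0.0339
yaw -123.31 rp [-178.7    0.8] p [ 453.8 -112.7  192.6] F [ 2.  2. -1.] M [ 0.58 -0.02  0.44] t6 0.710 w 0.0337
yaw -126.41 rp [-178.8    0.9] p [ 453.8 -112.7  192.6] F [ 2.9  2.3 -1.6] M [ 0.61 -0.1   0.36] t6 0.711 w 0.0337
yaw -129.51 rp [-178.8    0.9] p [ 453.9 -112.8  192.6] F [ 1.6  1.7 -1.3] M [ 0.63 -0.05  0.42] t6 0.711 w 0.0339
yaw -132.62 rp [-178.8    1. ] p [ 454.  -112.9  192.6] F [ 2.   1.4 -1.6] M [ 0.62 -0.06  0.39] t6 0.711 w 0.0335
```

t6 is a clean signal, flat at 0.711. I continue until it rises.

```bash
python3 -m inch '[{"x":0,"y":0,"z":0,"yaw":0.75}]' >/dev/null; python3 t.py
python3 -m inch '[{"x":0,"y":0,"z":0,"yaw":0.75}]' >/dev/null; python3 t.py
python3 -m inch '[{"x":0,"y":0,"z":0,"yaw":0.75}]' >/dev/null; python3 t.py
python3 -m inch '[{"x":0,"y":0,"z":0,"yaw":0.75}]' >/dev/null; python3 t.py
python3 -m inch '[{"x":0,"y":0,"z":0,"yaw":0.75}]' >/dev/null; python3 t.py
```

```text
yaw -135.72 rp [-178.9    1. ] p [ 454.1 -112.9  192.6] F [ 1.9  1.1 -1.8] M [ 0.61 -0.06  0.37] t6 0.712 w 0.0338
yaw -138.82 rp [-178.9    1.1] p [ 454.2 -113.   192.6] F [1.9 1.  0.5] M [ 0.53 -0.12  0.37] t6 0.713 w 0.0336
yaw -141.93 rp [-179.     1.1] p [ 454.3 -113.1  192.6] F [ 3.1  0.7 -0.2] M [ 0.64 -0.11  0.36] t6 0.713 w 0.0336
yaw -145.03 rp [-179.     1.2] p [ 454.4 -113.1  192.6] F [ 2.5  1.9 -1. ] M [ 0.6  -0.04  0.37] t6 0.713 w 0.0335
yaw -148.14 rp [-179.1    1.2] p [ 454.4 -113.2  192.6] F [ 2.   0.3 -0.6] M [ 0.69 -0.01  0.36] t6 0.693 w 0.0339
```

```bash
python3 -m inch '[{"x":0,"y":0,"z":0,"yaw":0.75}]' >/dev/null; python3 t.py
python3 -m inch '[{"x":0,"y":0,"z":0,"yaw":0.75}]' >/dev/null; python3 t.py
python3 -m inch '[{"x":0,"y":0,"z":0,"yaw":0.75}]' >/dev/null; python3 t.py
python3 -m inch '[{"x":0,"y":0,"z":0,"yaw":0.75}]' >/dev/null; python3 t.py
python3 -m inch '[{"x":0,"y":0,"z":0,"yaw":0.75}]' >/dev/null; python3 t.py
```

```text
yaw -151.24 rp [-179.1    1.2] p [ 454.5 -113.3  192.7] F [ 1.5  1.6 -0.7] M [0.64 0.06 0.4 ] t6 0.667 w 0.0336
yaw -154.34 rp [-179.2    1.3] p [ 454.6 -113.4  192.7] F [ 0.9  1.5 -0.5] M [0.68 0.01 0.44] t6 0.640 w 0.0340
yaw -157.44 rp [-179.2    1.3] p [ 454.6 -113.5  192.7] F [ 1.3  1.6 -0.4] M [ 0.66 -0.02  0.49] t6 0.614 w 0.0338
yaw -160.54 rp [-179.3    1.3] p [ 454.7 -113.6  192.8] F [ 1.6  0.9 -1.1] M [0.65 0.   0.48] t6 0.588 w 0.0338
yaw -163.63 rp [-179.3    1.4] p [ 454.7 -113.7  192.8] F [ 1.3  1.4 -0.7] M [ 0.71 -0.01  0.5 ] t6 0.563 w 0.0338
```

Torque has been rising since yaw of about -147° (Mz 0.37 to 0.50, with t6 falling to mirror it). The foot is on the lid, so I go in careful steps.

```bash
python3 -m inch '[{"x":0,"y":0,"z":0,"yaw":0.75}]' >/dev/null; python3 t.py
python3 -m inch '[{"x":0,"y":0,"z":0,"yaw":0.75}]' >/dev/null; python3 t.py
python3 -m inch '[{"x":0,"y":0,"z":0,"yaw":0.75}]' >/dev/null; python3 t.py
```

```text
yaw -166.72 rp [-179.4    1.4] p [ 454.7 -113.8  192.9] F [ 2.5  2.7 -0.8] M [ 0.73 -0.03  0.53] t6 0.546 w 0.0336
yaw -169.81 rp [-179.4    1.4] p [ 454.8 -113.9  192.9] F [2.3 1.3 0.3] M [ 0.63 -0.01  0.6 ] t6 0.524 w 0.0342
yaw -172.90 rp [-179.5    1.4] p [ 454.8 -114.   192.9] F [ 1.   2.4 -0.5] M [0.67 0.01 0.58] t6 0.503 w 0.0336
```

```bash
python3 -m inch '[{"x":0,"y":0,"z":0,"yaw":0.75}]' >/dev/null; python3 t.py
python3 -m inch '[{"x":0,"y":0,"z":0,"yaw":0.75}]' >/dev/null; python3 t.py
python3 -m inch '[{"x":0,"y":0,"z":0,"yaw":0.75}]' >/dev/null; python3 t.py
```

```text
yaw -175.99 rp [-179.6    1.4] p [ 454.8 -114.1  193. ] F [ 1.6  1.3 -0.2] M [0.68 0.06 0.62] t6 0.484 w 0.0336
yaw -179.07 rp [-179.6    1.4] p [ 454.8 -114.2  193. ] F [ 1.2  0.4 -0.6] M [0.69 0.06 0.59] t6 0.463 w 0.0336
yaw 177.84 rp [-179.7    1.5] p [ 454.8 -114.3  193. ] F [ 2.1  0.5 -0.7] M [0.67 0.06 0.65] t6 0.445 w 0.0335
```

```bash
python3 -m inch '[{"x":0,"y":0,"z":0,"yaw":0.75}]' >/dev/null; python3 t.py
python3 -m inch '[{"x":0,"y":0,"z":0,"yaw":0.75}]' >/dev/null; python3 t.py
```

```text
yaw 174.76 rp [-179.7    1.5] p [ 454.8 -114.4  193.1] F [ 2.   1.9 -0.2] M [0.7  0.05 0.67] t6 0.426 w 0.0337
yaw 171.69 rp [-179.8    1.5] p [ 454.8 -114.5  193.1] F [ 1.   0.  -0.8] M [0.65 0.02 0.71] t6 0.409 w 0.0335
```

```bash
python3 -m inch '[{"x":0,"y":0,"z":0,"yaw":0.6}]' >/dev/null; python3 t.py
python3 -m inch '[{"x":0,"y":0,"z":0,"yaw":0.6}]' >/dev/null; python3 t.py
python3 - <<'E'
from h import *
p,d=r.capture("side")
cv2.imwrite("pics/c3.png",cv2.resize(p[160:240,300:390,::-1],None,fx=6,fy=6,interpolation=cv2.INTER_CUBIC))
E
```

```text
yaw 169.20 rp [-179.8    1.5] p [ 454.8 -114.6  193.1] F [ 1.1  2.  -0.4] M [0.72 0.08 0.69] t6 0.010 w 0.0338
yaw 166.75 rp [-179.9    1.5] p [ 454.8 -114.6  193.1] F [ 2.5  1.5 -1. ] M [ 0.75 -0.03  0.68] t6 0.154 w 0.0337
```

View pics/c3.png

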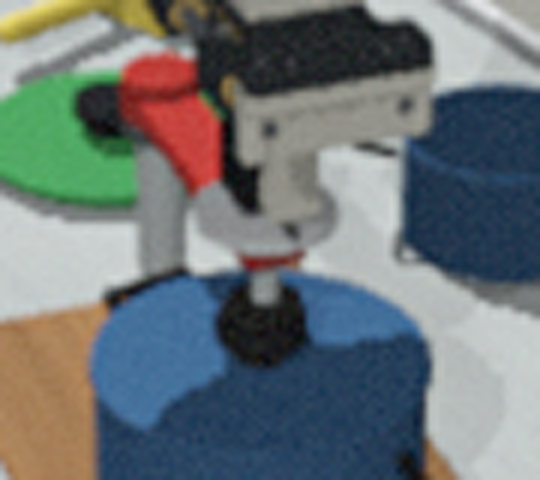

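```bash
cat > l.py <<'E'
from h import *
p,_=r.capture("side");s=r.get_state()
i=r.camera_info("side");K=np.array(i["mtx"]);T=np.array(i["pose"])
def ray(u,v,z):
    d=T[:3,:3]@np.linalg.inv(K)@[u,v,1.];return (T[:3,3]+d*(z-T[2,3])/d[2])
v,u=np.mgrid[160:240,300:390];R=np.array([ray(a,b,.174) for a,b in zip(u.ravel(),v.ravel())])
g=p[160:240,300:390].max(2).ravel().astype(int)
c=s['tcp_pos'][:2];e=R[:,:2]-c;rad=np.hypot(*e.T);a=np.degrees(np.arctan2(e[:,1],e[:,0]))
m=(rad<.031)&(rad>.022)&(a>-140)&(a<-20)
for lo in range(-140,-20,6):
    k=m&(a>=lo)&(a<lo+6)
    print(lo+3,k.sum(),g[k].min() if k.any() else None,int(np.median(g[k])) if k.any() else None)
k=m&(g<90);print("line dir",np.median(a[k]) if k.any() else None,k.sum(),"mark dir",(s['eef_rot'][2]+90+180)%360-180)
E
python3 l.py
```

```text
-137 2 140 141
-131 1 143 143
-125 3 143 152
-119 2 145 148
-113 2 142 148
-107 1 129 129
-101 1 96 96
-95 2 54 71
-89 3 85 131
-83 2 127 134
-77 1 144 144
-71 3 132 137
-65 2 130 130
-59 1 121 121
-53 3 113 118
-47 0 None None
-41 4 115 118
-35 0 None None
-29 4 109 122
-23 1 174 174
line dir -96.25196451736699 3 mark dir -103.21891142300302
```

The black collar line is at about -96° against the mark direction of -103°, so slip has just begun (about 0.12 rad ±0.07). I continue in small steps.

```bash
python3 -m inch '[{"x":0,"y":0,"z":0,"yaw":0.75}]' >/dev/null; python3 t.py
python3 -m inch '[{"x":0,"y":0,"z":0,"yaw":0.75}]' >/dev/null; python3 t.py; python3 l.py|tail -1
```

```text
yaw 163.95 rp [-179.9    1.5] p [ 454.8 -114.7  193.1] F [ 1.2  0.3 -0.2] M [0.57 0.06 0.69] t6 1.089 w 0.0336
yaw 160.96 rp [-180.     1.5] p [ 454.8 -114.8  193.2] F [ 1.4  0.6 -1.3] M [ 0.52 -0.04  0.56] t6 0.542 w 0.0334
line dir -96.21946759366092 3 mark dir -109.26613445977011
```

```bash
python3 -m inch '[{"x":0,"y":0,"z":0,"yaw":0.75}]' >/dev/null; python3 t.py
python3 -m inch '[{"x":0,"y":0,"z":0,"yaw":0.75}]' >/dev/null; python3 t.py; python3 l.py|tail -1
```

```text
yaw 157.90 rp [179.9   1.5] p [ 454.8 -114.9  193.2] F [ 1.9  0.8 -0.3] M [ 0.55 -0.05  0.47] t6 1.173 w 0.0336
yaw 154.92 rp [179.9   1.5] p [ 454.7 -115.   193.1] F [ 1.   1.2 -0. ] M [ 0.56 -0.01  0.33] t6 0.661 w 0.0332
line dir -93.31357901175927 2 mark dir -115.29407941784677
```

Torque has sunk to 0.33 and slip is about 0.3–0.38 rad. One small nudge for margin, then hold (0.1 s) and release.

```bash
python3 -m inch '[{"x":0,"y":0,"z":0,"yaw":0.6}]' >/dev/null; python3 t.py
python3 -m inch '[{"x":0,"y":0,"z":0,"yaw":0},{"x":0,"y":0,"z":0,"yaw":0}]' >/dev/null; python3 t.py
python3 -m inch '[{"x":0,"y":0,"z":0,"yaw":0},{"x":0,"y":0,"z":0,"yaw":0},{"x":0,"y":0,"z":0,"yaw":0}]' 0.1 >/dev/null; python3 t.py
python3 -m inch '[{"x":0,"y":0,"z":0,"yaw":0},{"x":0,"y":0,"z":0,"yaw":0},{"x":0,"y":0,"z":0,"yaw":0}]' 0.6 >/dev/null; python3 t.py
```

```text
yaw 152.49 rp [179.8   1.5] p [ 454.7 -115.1  193.1] F [ 1.6  1.2 -0. ] M [ 0.57 -0.02  0.32] t6 0.888 w 0.0337
yaw 152.69 rp [179.8   1.5] p [ 454.7 -115.1  193.1] F [ 2.   0.9 -0.8] M [ 0.72 -0.08 -0.03] t6 -0.145 w 0.0341
yaw 153.01 rp [179.8   1.5] p [ 454.6 -115.6  193.4] F [-0.2 -0.2  0. ] M [ 0.04 -0.12 -0.02] t6 0.001 w 0.0461
yaw 153.09 rp [179.9   1.5] p [ 454.3 -115.9  193.5] F [-0.6  0.2 -0.2] M [ 0.02 -0.12 -0.05] t6 0.007 w 0.0629
```

```bash
python3 -m inch '[{"x":0,"y":0,"z":-0.3,"yaw":0},{"x":0,"y":0,"z":-0.6,"yaw":0},{"x":0,"y":0,"z":-0.8,"yaw":0},{"x":0,"y":0,"z":-0.8,"yaw":0},{"x":0,"y":0,"z":-0.8,"yaw":0}]' >/dev/null; python3 t.py
python3 -m inch '[{"x":0,"y":0,"z":-1,"yaw":0},{"x":0,"y":0,"z":-1,"yaw":0},{"x":-0.8,"y":0,"z":-0.5,"yaw":0},{"x":-1,"y":0,"z":0,"yaw":0},{"x":-1,"y":0,"z":0,"yaw":0}]' >/dev/null
python3 -m inch '[{"x":-1,"y":0,"z":0,"yaw":0},{"x":-1,"y":0,"z":0,"yaw":0},{"x":-1,"y":0,"z":0,"yaw":0},{"x":-0.5,"y":0,"z":0,"yaw":0},{"x":0,"y":0,"z":0,"yaw":0}]' >/dev/null; python3 t.py
python3 - <<'E'
from h import *
p,d=r.capture("side");q,_=r.capture("top")
a=cv2.resize(p[150:250,300:400],None,fx=4,fy=4,interpolation=cv2.INTER_CUBIC);b=cv2.resize(q[130:230,290:390],None,fx=4,fy=4,interpolation=cv2.INTER_CUBIC)
cv2.imwrite("pics/c4.png",np.hstack([a,b])[:,:,::-1])
cv2.imwrite("pics/side4.png",p[:,:,::-1]);cv2.imwrite("pics/top4.png",q[:,:,::-1]);np.save("top4.npy",_)
E
```

```text
yaw 153.10 rp [-179.9    1. ] p [ 449.3 -115.4  276.4] F [ 1.1 -0.4 -0.1] M [ 0.03 -0.19  0.01] t6 -0.002 w 0.0699
yaw 153.32 rp [179.7   1.9] p [ 594.8 -190.   361. ] F [-0.9 -0.3 -0.1] M [ 0.07  0.01 -0.02] t6 0.194 w 0.0702
```

View pics/c4.png

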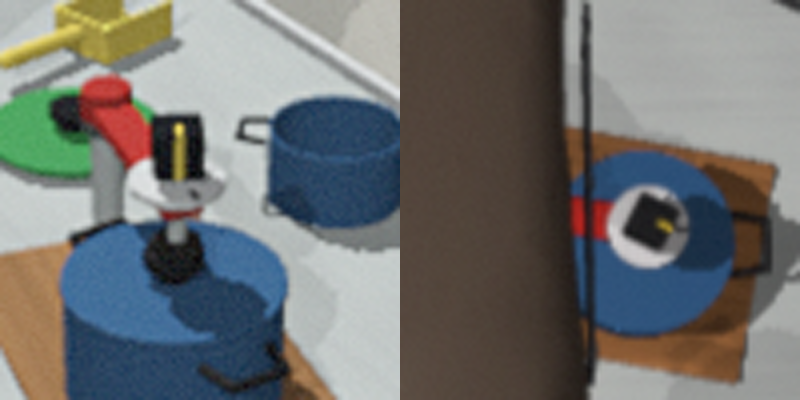

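```bash
python3 - <<'E'
from h import *
p=cv2.imread("pics/side4.png");q=cv2.imread("pics/top4.png");d=np.load("top4.npy")
X=cloud("top",d);z=X[...,2];k=(z>.205)&(z<.222)&(abs(X[...,0]-.45)<.05)&(abs(X[...,1]+.115)<.05)
P=X[k];R=cv2.minAreaRect((P[:,:2]*1000).astype(np.float32));print("knob",R,len(P))
def ray(n,u,v,zz):
    i=r.camera_info(n);K=np.array(i["mtx"]);T=np.array(i["pose"]);e=T[:3,:3]@np.linalg.inv(K)@[u,v,1.];return T[:3,3]+e*(zz-T[2,3])/e[2]
ex,ey=p[185:206,328:360].max(2),0
# collar ellipse from side: bright low-sat pixels; centre by ray of boundary at z=.174
hs=cv2.cvtColor(p,cv2.COLOR_BGR2HSV);roi=np.zeros(p.shape[:2],bool);roi[184:206,326:362]=1
dark=roi&(hs[...,2]<110)
for v,u in np.argwhere(dark):
    w=ray("side",u,v,.174); c=np.array([.4547,-.1150]) ; e=w[:2]-c; rad=np.hypot(*e)
    if .02<rad<.031: print(u,v,hs[v,u],"rad",rad.round(4),"ang",np.degrees(np.arctan2(e[1],e[0])).round(1))
for u,v in((345.2,194.5),(345,182)): 
    w=ray("side",u,v,.180 if v>190 else .214);print("mark",w)
print([ray("side",u,v,.174)[:2].round(4) for u,v in((331.3,194),(356.3,195))])
# other things moved?
a=cv2.imread("pics/side0.png");df=cv2.absdiff(a,p).max(2)
for nm,(x0,y0,x1,y1) in dict(cup=(240,150,270,190),scoop=(298,145,345,170),sp=(378,262,485,342),small=(362,175,412,206),pot=(316,225,372,262)).items(): print(nm,(df[y0:y1,x0:x1]>50).mean().round(3))
E
```

```text
knob ((449.98138427734375, -114.91985321044922), (32.507938385009766, 33.89011001586914), 63.427398681640625) 129
339 189 [83 39 26] rad 0.0305 ang 86.0
340 189 [160  29  26] rad 0.0294 ang 81.4
341 189 [126  49  26] rad 0.0285 ang 76.5
342 189 [ 0  9 28] rad 0.0278 ang 71.3
343 189 [ 25 142  97] rad 0.0274 ang 65.9
346 189 [ 26 128  74] rad 0.0276 ang 49.4
347 189 [80 26 30] rad 0.0281 ang 44.1
348 189 [126  91  14] rad 0.0289 ang 39.0
349 189 [90 27 19] rad 0.0299 ang 34.2
338 190 [ 90   3 100] rad 0.0273 ang 96.1
339 190 [90 44 35] rad 0.0258 ang 91.4
340 190 [10 35 22] rad 0.0245 ang 86.2
341 190 [107 132  31] rad 0.0234 ang 80.5
342 190 [40 26 30] rad 0.0226 ang 74.3
343 190 [ 26 141  98] rad 0.0221 ang 67.7
346 190 [ 26 126  81] rad 0.0223 ang 47.2
347 190 [139  57  36] rad 0.023 ang 40.8
348 190 [109  89  23] rad 0.0239 ang 34.8
349 190 [101  78  26] rad 0.0251 ang 29.3
350 190 [100  13  59] rad 0.0265 ang 24.4
339 191 [120  39  33] rad 0.0215 ang 99.1
349 191 [ 0  0 20] rad 0.0206 ang 22.1
350 191 [135   8  67] rad 0.0222 ang 16.7
347 198 [105  10 104] rad 0.021 ang -102.8
348 198 [105   8  64] rad 0.0219 ang -96.4
349 198 [130   8  96] rad 0.0231 ang -90.6
348 199 [105  11  90] rad 0.0266 ang -101.1
349 199 [60  8 92] rad 0.0275 ang -96.1
mark [ 0.45003221 -0.1266736   0.18      ]
mark [ 0.45174438 -0.12246098  0.214     ]
[array([ 0.426, -0.097]), array([ 0.4787, -0.1348])]
cup 0.0
scoop 0.0
sp 0.439
small 0.087
pot 0.077
```

View pics/side4.png

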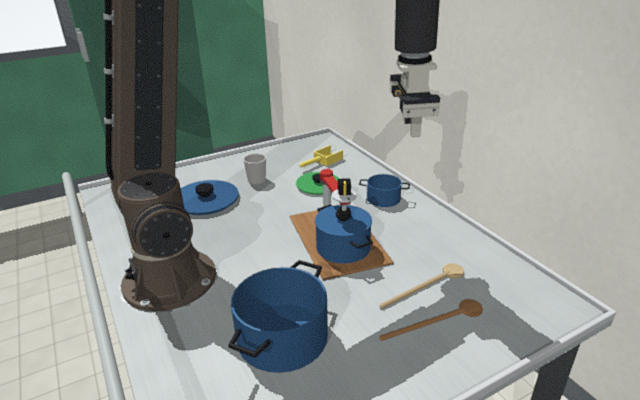

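```bash
python3 - <<'E'
from h import *
for n in("side0","side4"):
    hs=cv2.cvtColor(cv2.imread(f"pics/{n}.png"),cv2.COLOR_BGR2HSV);roi=np.zeros(hs.shape[:2],np.uint8);roi[262:342,378:487]=1
    m=((hs[...,0]<25)&(hs[...,1]>75)&(roi>0)).astype(np.uint8)
    N,L,S,C=cv2.connectedComponentsWithStats(m);print(n,[(S[i].tolist(),C[i].round(1).tolist()) for i in range(1,N) if S[i][4]>100])
E
```

```text
side0 [([380, 264, 83, 44, 423], [430.8, 281.4]), ([380, 300, 102, 41, 692], [441.4, 317.3])]
side4 [([380, 264, 83, 44, 443], [431.3, 281.2]), ([380, 300, 102, 40, 708], [441.5, 317.2])]
```

The spoons at (431,281) and (441,317) have not moved; only the robot's shadow changed. The clamp is down on the lid knob at (343,213), and the gripper is clear at (415,105). Handing in.

```bash
python3 -c "
from plant import r
print(r.close_job())"
```

```text
the job is handed in; nothing more can be done
None
```

I swung the red arm to its stop over the lid, turned the knob clockwise to the first click, let go and handed the job in. The hand-in reports no verdict.

- **Arm:** The gripper turned 74° with the arm, and the sideways force then rose to 16 N at the stop.
- **Knob:** Torque climbed from about 0.37 to 0.70 N m, then fell to 0.32 N m, and I stopped there. The collar stood still during the slip.
- **Slip:** From the pictures, the knob mark is about 24° ± 5° past the collar line (about 0.33–0.5 rad). That is inside the 0.2–0.8 rad limits.
- **Foot force:** I did not measure it; that the foot is pressing is inferred from the torque rise.
- **Surroundings:** In the last picture, the lid sits on the pot, and the cup, scoop and spoons look where they were. The gripper is clear of everything. The lid and pot I judged by eye only.

Two readings disagreed. The knob's axis came out up to 5 mm apart between the camera and the gripper, which is most of the uncertainty in the slip. Before/after picture differencing also flagged the spoon area, but that was the robot's shadow; both spoons are within half a pixel of where they started.

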